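# Load the roller sleeves into the gravity racks

## Robot

A 6-joint arm with a two-finger parallel gripper is mounted at the origin on the work surface. World frame = base frame: x ahead of the robot, y to its left, z up, the work surface at z = 0. Lengths are in mm, angles in rad, forces in N, time in s.
With the tool pointing down it reaches from about 300 to 1000 mm from the base axis. Payload 5.1 kg.
Tool frame: the origin (TCP) lies at the very end of the fingers, on their centre line; the grasp point (between the pads) lies 19 mm behind it; z points along the fingers, y is the direction in which the jaws open and shut (so a half turn about z gives the same grasp; the last joint's range is limited). The gripper opens to 95 mm and grips with 3 to 60 N. Pads are 20 mm wide; open, the fingers measure 119 mm over their backs; the gripper's body (75 mm by 180 mm) begins 59 mm behind the grasp point.
Start: joints at [-1.323, 0.124, 1.65, -0, 1.367, -0.083], TCP at [211.087, -614.757, 214.656] pointing down, gripper open.
Joint ranges: [-2.61, 2.61], [-1.02, 2.33], [0.03, 2.71], [-1.35, 4.49], [0.32, 2.68], [-2.91, 2.91]. Speed limits (rad/s): [2.57, 2.57, 3.14, 3.14, 3.14, 3.14].

## Interface

Orientations are given as a unit quaternion [x, y, z, w].
In Python, from cell import arm gives the robot as it stands. The module is installed in compiled form; this text tells all that it offers.
- The arm moves only by the tool send_rows, never from a script. Its argument "moves" is text: rows parted by semicolons, each of 7 numbers parted by spaces: the shift along the tool's x, y, z in mm, then the turn, a rotation vector about the tool's x, y, z in degrees, then the opening, from -1 (shut) to 1 (fully open). In form: dx dy dz ax ay az fingers; .... A call has 1 to 10 rows; each row shifts and turns the commanded pose from where the row before left it, along the tool's axes as they then stand; what a row does not reach is not made up. A row lasts 1/12 s, in which the tool goes at most 41.7 mm and 7.16 degrees, less where a joint would pass 70% of its speed; a pose out of reach is approached as far as the arm can. A call is refused whole if a number of a shift passes 41.7 or a number of a turn 7.16, either way. A call with a gripper value outside its range is refused whole. The fingers move at their own pace and stop on an object; "newtons" is the grip in N (left out, the last holds). Time passes only in rows, so rows that do not move let the fingers close. It gives the time, the measured TCP pose, the force and the opening at its end, in the units of the state.
- arm.read_state(): the state, without advancing time (a new reading comes with each control period).
- arm.camera(name): name is "scene" or "top" or "wrist"; returns the picture (384x512x3 uint8, red, green, blue); there is no depth.
- arm.get_calibration(name): a dict with "camera_matrix" (3x3 intrinsics, pixels), "k1" (the pictures are not rectified: a ray, as slopes to the right and down, at radius r is drawn at 1 + k1 r^2 times it, then the intrinsics apply), "extrinsics" (4x4, takes a point from camera to world coordinates). Camera axes: x right, y up, looking along -z (the intrinsics and any distortion apply to the point x, -y, -z); pixel columns grow to the right and rows downward; lengths in mm; the calibration is good to about 2 mm. A picture is of the moment at which its call begins: read the wrist's pose just before it. get_calibration takes no time and is no camera call; for the wrist camera it gives the pose at the moment of the call.
- arm.hand_in(): hands the job in, once; it reports no verdict.
Trained networks look in the newest picture that a camera, given by its name, has taken for a name from the list of things; names that differ only in an ending like _2 or _b are one class to them, and where a whole thing is asked for, a point or a joint stands for the part that bears it (a point fixed in the world has none). Each returns a list of dicts, best first, with "score" (0 to 1); they miss things now and then, are a little off and sometimes report something else, mostly with a low value. They report only what shows in the picture. A call takes as long as a camera call. They do not tell look-alikes from the thing itself.
- arm.silhouettes(camera, name): "pixels" (384x512 bool, what is visible of it) and "box" ([centre column, centre row, width, height] in pixels, round what is visible of it).
- arm.spot_point(camera, name): "location" ([column, row] in pixels: a listed point, or the origin of a listed thing).
The state is a dict: "time": time; "qpos": joint angles; "qd": joint speeds; "effort": joint torques, N m; "tool_pos": TCP position; "ee_rot": TCP orientation; "contact_force": force on the tool from outside, world axes, zero at the start; "torque": the same for the moment, N m; "width": opening from 0.0 (shut) to 1.0 (fully open).
Only numpy, scipy, OpenCV 4.12 (cv2) and the standard library are available. Lean on these libraries where they do the work, as an engineer would, in place of code of your own. Each camera call takes 0.05 s, during which the arm holds its last target. There are 200 camera calls.

## Task

Load the four paint-roller sleeves into the two sloping dispenser racks: the two long sleeves into the wide rack and the two short ones into the narrow rack, each lying across its lane. In each rack the thick sleeve must be in front, against the stop at the low end, and the thin one next behind it, touching it. Leave the pail, the roll of tape and the brush where they are.

Things in the scene. Friction and masses are not known exactly. Their poses are not given: they have to be found in the camera images.
- long_thick: Loose paint-roller sleeve, plain off-white cylinder lying on its side, 110 mm long, 46 mm in diameter (long and thick), about 50 g. Origin at its centre; x axis along the cylinder. Let go lying across a lane it rolls down by itself. In place, its centre lies at x = -81, z = 37 mm in its rack's frame.
- long_thin: Loose paint-roller sleeve, plain off-white cylinder lying on its side, 110 mm long, 30 mm in diameter (long and thin), about 30 g. Origin at its centre; x axis along the cylinder. Let go lying across a lane it rolls down by itself. In place, its centre lies at x = -43, z = 36 mm in its rack's frame.
- short_thick: Loose paint-roller sleeve, plain off-white cylinder lying on its side, 65 mm long, 46 mm in diameter (short and thick), about 35 g. Origin at its centre; x axis along the cylinder. Let go lying across a lane it rolls down by itself. In place, its centre lies at x = -81, z = 37 mm in its rack's frame.
- short_thin: Loose paint-roller sleeve, plain off-white cylinder lying on its side, 65 mm long, 30 mm in diameter (short and thin), about 20 g. Origin at its centre; x axis along the cylinder. Let go lying across a lane it rolls down by itself. In place, its centre lies at x = -43, z = 36 mm in its rack's frame.
- wide_rack: Fixed plywood gravity rack for the long sleeves: sloping lane 128 mm wide inside (140 outside), open at top and high end, stop across its low end. Origin on the bench under its middle; x horizontal, pointing uphill; y across the lane. Lane surface rises 10 deg: 10 mm high at the stop (x = -100 mm), 28 at x = 0, 47 at its end (x = +107). Walls 26, stop 32 mm above the surface.
- narrow_rack: Fixed plywood gravity rack for the short sleeves: sloping lane 83 mm wide inside (95 outside), open at top and high end, stop across its low end. Origin on the bench under its middle; x horizontal, pointing uphill; y across the lane. Lane surface rises 10 deg: 10 mm high at the stop (x = -100 mm), 28 at x = 0, 47 at its end (x = +107). Walls 26, stop 32 mm above the surface.
- pail: Bystander: closed white plastic paint pail, 112 mm across the lid and 103 mm high. Origin at the centre of its underside.
- tape: Bystander: roll of masking tape lying flat, 100 mm across, 25 mm high. Origin at the centre of its underside.
- brush: Bystander: paint brush with a wooden handle, about 200 mm long, lying on the bench. Origin under it; x axis along it towards the bristles.
Mind the look-alikes: they are no part of the job. Leave any brown or turquoise look-alike of the long_thin alone. Leave any orange look-alike of the long_thick alone.

How it is judged:
By the outcome, as a careful person would: the job done as asked, in the order asked, and still so for the second after the job is handed in, with the robot touching nothing.
It also fails if it takes over 104 s, if anything falls off the work surface, if the arm or the gripper's body presses on something with over 40 N, if the wrist force passes 120 N, or if a joint passes its speed limit or range.

## Working session

There is one attempt and no reset: what is moved stays moved. The work goes in short steps, Python scripts to look and compute and a tool call to move; the robot and the scene stay as the last step left them, time stands still between calls to the robot, and variables do not carry over. Pictures are saved under pics/ and viewed, about 12 in all and at most 16, crops included, and the job is handed in when it is done.

Besides the shell and the picture viewer there is one more tool, called after "Call:" as name(argument=value, ...), one argument or row to a line, values as JSON. send_rows: Moves the arm, as the interface text tells. Its arguments: {"type":"object","properties":{"moves":{"type":"string"},"newtons":{"type":"number"}},"required":["moves"]}

```bash
mkdir -p pics
cat > h.py <<'E'
import numpy as np, cv2
from cell import arm
def snap(c,f):
    im=arm.camera(c); cv2.imwrite('pics/'+f,im[:,:,::-1]); return im
def ray(c,px):
    k=arm.get_calibration(c); K=np.array(k['camera_matrix'],float); T=np.array(k['extrinsics'],float)
    d=np.linalg.solve(K,[px[0],px[1],1])[:2]; rd=np.hypot(*d); r=rd
    for _ in range(30): r=rd/(1+k['k1']*r*r)
    d=d*(r/rd if rd>0 else 1)
    return T[:3,3], T[:3,:3]@np.array([d[0],-d[1],-1])
def onz(c,px,z):
    o,d=ray(c,px); return o+d*(z-o[2])/d[2]
def proj(c,P):
    k=arm.get_calibration(c); K=np.array(k['camera_matrix'],float); T=np.array(k['extrinsics'],float)
    p=T[:3,:3].T@(np.array(P,float)-T[:3,3]); s=np.array([p[0],-p[1]])/-p[2]
    s=s*(1+k['k1']*(s@s)); return (K@[s[0],s[1],1])[:2]
E
python3 - <<'E'
from h import *
a=snap('scene','s0.png'); b=snap('top','t0.png')
for c in('top','scene'):
    k=arm.get_calibration(c); print(c,np.round(k['extrinsics'],2).tolist(),k['camera_matrix'],k['k1'])
    for n in['long_thick','long_thin','short_thick','short_thin','wide_rack','narrow_rack','pail','tape','brush']:
        for r in arm.silhouettes(c,n)[:4]: print(n,round(r['score'],2),np.round(r['box']).astype(int).tolist())
        for r in arm.spot_point(c,n)[:4]: print('   pt',round(r['score'],2),np.round(r['location'],1).tolist(),np.round(onz(c,r['location'],20)))
s=arm.read_state(); print(s)
cv2.imwrite('pics/t0b.png',cv2.resize(b[:,:,::-1],(800,600),interpolation=cv2.INTER_CUBIC))
E
```

```text
top [[0.01, 0.99, -0.17, 393.56], [-1.0, 0.01, 0.01, -7.43], [0.01, 0.17, 0.99, 995.9], [0.0, 0.0, 0.0, 1.0]] [[358.72172476   0.         248.25976775]
 [  0.         358.72172476 191.88144393]
 [  0.           0.           1.        ]] 0.013088682391563399
long_thick 0.89 [177, 123, 21, 44]
long_thick 0.74 [218, 168, 42, 13]
long_thick 0.69 [314, 101, 41, 22]
   pt 0.69 [178.3, 123.4] [756. 188.  20.]
   pt 0.68 [216.6, 170.8] [620.  75.  20.]
   pt 0.66 [314.3, 98.9] [ 837. -201.   20.]
long_thin 0.8 [300, 280, 27, 36]
long_thin 0.74 [206, 275, 42, 21]
long_thin 0.62 [216, 230, 44, 27]
   pt 0.95 [296.8, 281.5] [ 322. -145.   20.]
   pt 0.86 [216.4, 226.4] [465.  72.  20.]
   pt 0.86 [206.5, 269.2] [351.  95.  20.]
short_thick 0.83 [269, 229, 29, 18]
   pt 0.68 [268.2, 231.0] [454. -69.  20.]
   pt 0.47 [214.0, 168.9] [625.  83.  20.]
short_thin 0.61 [270, 170, 22, 13]
wide_rack 0.81 [132, 200, 61, 82]
   pt 0.93 [133.7, 200.6] [533. 300.  20.]
narrow_rack 0.75 [347, 194, 45, 81]
   pt 0.61 [343.8, 198.7] [ 546. -277.   20.]
pail 0.68 [377, 284, 52, 47]
   pt 0.82 [367.8, 278.1] [ 
[... 1650 characters left out ...]
0.]
{'time': 1.9, 'qpos': array([-1.32260837e+00,  1.23794680e-01,  1.65031105e+00,  8.41833883e-06,
        1.36750935e+00, -8.25958688e-02]), 'qd': array([-2.72016406e-03, -2.82352396e-04,  7.44224602e-05, -1.24592335e-03,
       -1.32548248e-03, -8.29562492e-04]), 'effort': array([ 8.48137688e-05, -4.17569625e+01, -3.60217595e+01,  7.75853056e-02,
        4.29349963e-02, -6.19732489e-06]), 'tool_pos': array([ 211.08245091, -614.75115613,  214.65311892]), 'ee_rot': array([ 9.86354047e-01,  1.64638069e-01,  3.18095824e-06, -1.15164125e-05]), 'contact_force': array([ 0.24936577, -0.86072786,  0.07998543]), 'torque': array([ 0.04276298,  0.04459812, -0.00489047]), 'width': 0.9974661238520492}
```

View pics/t0b.png

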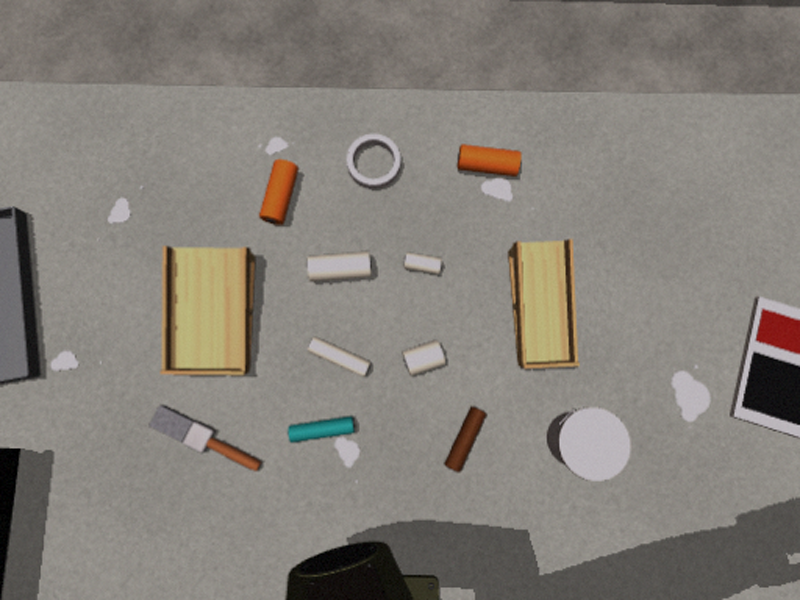

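View pics/s0.png

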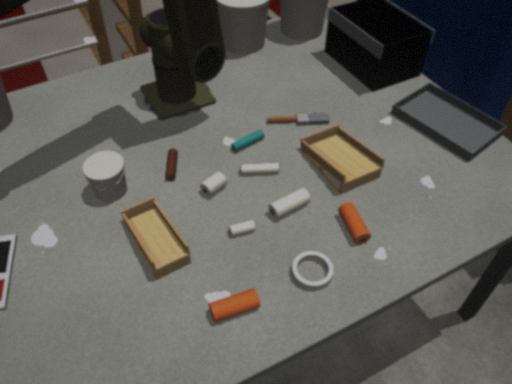

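The four off-white candidates in the top image are long_thick (217,170), long_thin (216,228), short_thick (270,230) and short_thin (270,169). The orange, brown and turquoise ones are look-alikes. I'll fit poses and confirm them and the rack slopes in one enlarged crop.

```bash
cat > fit.py <<'E'
from h import *
from scipy.optimize import minimize
def cylpts(L,D):
    a=np.linspace(0,2*np.pi,16,endpoint=False)
    return np.array([[x,D/2*np.cos(t),D/2+D/2*np.sin(t)] for x in(-L/2,L/2) for t in a])
def rackpts(w):
    return np.array([[x,s*w/2,z] for s in(-1,1) for x,z in((-106,0),(-106,41),(107,0),(107,73))])
def hull(c,P,p,S=4):
    ca,sa=np.cos(p[2]),np.sin(p[2]); R=np.array([[ca,-sa,0],[sa,ca,0],[0,0,1]])
    q=np.array([proj(c,R@v+[p[0],p[1],0]) for v in P])
    m=np.zeros((384*S,512*S),np.uint8); cv2.fillConvexPoly(m,cv2.convexHull(((q+.5)*S).astype(np.int32)),1); return m
def fit(masks,P,p0):
    big={c:cv2.resize(cv2.convexHull and m.astype(np.uint8),None,fx=4,fy=4,interpolation=cv2.INTER_LINEAR) for c,m in masks.items()}
    def f(u):
        p=[u[0],u[1],u[2]/50]; t=0
        for c,m in big.items():
            h=hull(c,P,p); t-=(h&m).sum()/(h|m).sum()
        return t/len(big)
    r=minimize(f,[p0[0],p0[1],p0[2]*50],method='Nelder-Mead',options=dict(initial_simplex=np.array([p0[0],p0[1],p0[2]*50])+np.array([[0,0,0],[8,0,0],[0,8,0],[0,0,8]]),maxiter=90,xatol=.2,fatol=1e-4))
    return np.array([r.x[0],r.x[1],r.x[2]/50]),-r.fun
def pick(c,n,xy):
    best=None
    for r in arm.silhouettes(c,n):
        d=np.hypot(*(onz(c,r['box'][:2],20)[:2]-xy))
        if d<60 and (best is None or d<best[0]): best=(d,r['pixels'])
    return None if best is None else best[1]
E
python3 - <<'E'
from fit import *
from math import pi
ims={c:arm.camera(c) for c in('top','scene')}
J=[('long_thick',cylpts(110,46),(620,75),[pi/2,-pi/2+3]),('long_thin',cylpts(110,30),(465,70),[1.2,2]),('short_thick',cylpts(65,46),(454,-69),[1.2,2]),('short_thin',cylpts(65,30),(628,-78),[1.2,2]),
('wide_rack',rackpts(140),(543,286),[0,pi]),('narrow_rack',rackpts(95),(558,-287),[.07,pi+.07])]
for n,P,xy,an in J:
    m={c:pick(c,n,xy) for c in ims}; m={c:v for c,v in m.items() if v is not None}
    for a in an:
        p,s=fit(m,P,(*xy,a)); print(n,list(m),np.round(p,3),round(s,3))
def crop(c,x,y,w,h,k): return cv2.resize(ims[c][y:y+h,x:x+w,::-1],None,fx=k,fy=k,interpolation=cv2.INTER_CUBIC)
W=np.zeros((600,800,3),np.uint8)
def put(i,x,y): W[y:y+i.shape[0],x:x+i.shape[1]]=i
put(crop('top',95,150,75,100,3),0,0); put(crop('top',310,145,70,100,3),230,0)
put(crop('top',185,150,110,100,3),450,0)
put(crop('scene',295,115,95,90,3),0,305); put(crop('scene',115,190,90,95,3),290,305); put(crop('scene',200,150,120,98,2),560,305)
cv2.imwrite('pics/c1.png',W)
E
```

```text
Traceback (most recent call last):
  File "fit.py", line 19, in fit
    r=minimize(f,[p0[0],p0[1],p0[2]*50],method='Nelder-Mead',options=dict(initial_simplex=np.array([p0[0],p0[1],p0[2]*50])+np.array([[0,0,0],[8,0,0],[0,8,0],[0,0,8]]),maxiter=90,xatol=.2,fatol=1e-4))
  File "fit.py", line 17, in f
    h=hull(c,P,p); t-=(h&m).sum()/(h|m).sum()
  File "fit.py", line 10, in hull
    q=np.array([proj(c,R@v+[p[0],p[1],0]) for v in P])
                ~~~~^^^^^^^^^^^^^^^^^^^^^
  File "h.py", line 14, in proj
    k=arm.get_calibration(c); K=np.array(k['camera_matrix'],float); T=np.array(k['extrinsics'],float)
ValueError: time passes only in moves, steps and waits
```

```bash
sed -i 's/cv2.convexHull and m.astype/m.astype/' fit.py
sed -i 's/k=arm.get_calibration(c);/k=cal(c);/; s/^def snap/from functools import lru_cache\n@lru_cache\ndef cal(c): return arm.get_calibration(c)  # the arm stands still within a script\ndef snap/' h.py
cat > m1.py <<'E'
from fit import *
from math import pi
ims={c:arm.camera(c) for c in('top','scene')}
J=[('long_thick',cylpts(110,46),(620,75),[pi/2]),('long_thin',cylpts(110,30),(465,70),[1.2,2]),('short_thick',cylpts(65,46),(454,-69),[1.2,2]),('short_thin',cylpts(65,30),(628,-78),[1.2,2]),
('wide_rack',rackpts(140),(543,286),[0,pi]),('narrow_rack',rackpts(95),(558,-287),[.07,pi+.07])]
for n,P,xy,an in J:
    m={c:pick(c,n,xy) for c in ims}; m={c:v for c,v in m.items() if v is not None}
    for a in an:
        p,s=fit(m,P,(*xy,a)); print(n,list(m),np.round(p,3),round(s,3))
def crop(c,x,y,w,h,k): return cv2.resize(ims[c][y:y+h,x:x+w,::-1],None,fx=k,fy=k,interpolation=cv2.INTER_CUBIC)
W=np.zeros((600,800,3),np.uint8)
def put(i,x,y): W[y:y+i.shape[0],x:x+i.shape[1]]=i
put(crop('top',95,150,75,100,3),0,0); put(crop('top',310,145,70,100,3),230,0)
put(crop('top',185,150,110,100,3),450,0)
put(crop('scene',295,115,95,90,3),0,305); put(crop('scene',115,190,90,95,3),290,305); put(crop('scene',200,150,120,98,2),560,305)
cv2.imwrite('pics/c1.png',W)
E
python3 m1.py
```

```text
long_thick ['top', 'scene'] [621.485  73.279   1.671] 0.909
long_thin ['top', 'scene'] [461.281  69.94    1.147] 0.882
long_thin ['top', 'scene'] [461.445  70.666   1.141] 0.883
short_thick ['scene'] [458.284 -76.67    1.934] 0.949
short_thick ['scene'] [458.094 -76.038   1.918] 0.949
short_thin ['top', 'scene'] [630.604 -74.531   1.394] 0.832
short_thin ['top', 'scene'] [630.684 -74.513   1.366] 0.833
wide_rack ['top', 'scene'] [5.34257e+02 2.98840e+02 3.00000e-03] 0.958
wide_rack ['top', 'scene'] [539.733 299.227   3.19 ] 0.888
narrow_rack ['top'] [ 5.55094e+02 -2.85151e+02  5.50000e-02] 0.955
narrow_rack ['top'] [ 558.824 -285.029    3.148] 0.921
```

View pics/c1.png

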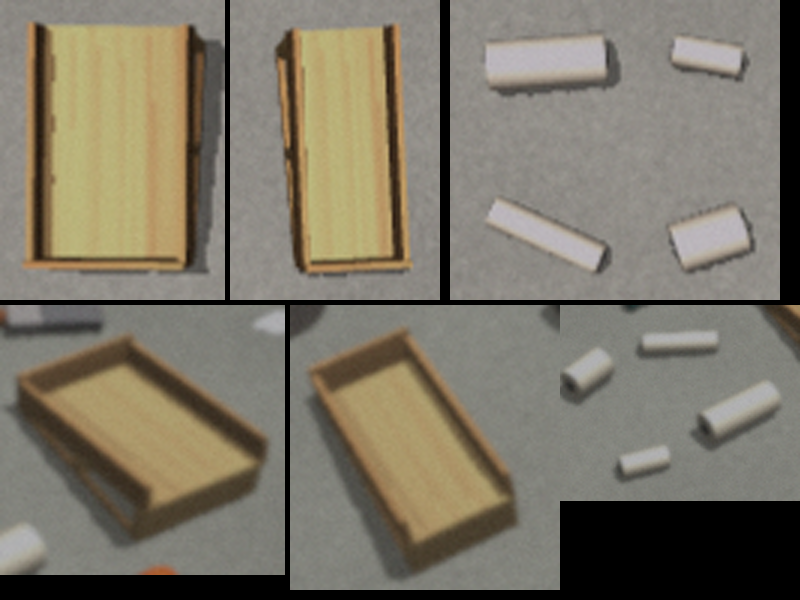

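Both racks have their stop at the robot's end (-x), with yaw ≈ 0 for the wide one and ≈ 0.055 for the narrow one. The crop confirms the four off-white sleeves, two thick and two thin. I start with short_thick and turn first.

Call:
send_rows(
  moves="0 0 0 0 0 -7 1;0 0 0 0 0 -7 1;0 0 0 0 0 -7 1;0 0 0 0 0 -7 1;0 0 0 0 0 -7 1;0 0 0 0 0 -7 1;0 0 0 0 0 -7 1;0 0 0 0 0 -7 1;0 0 0 0 0 -7 1;0 0 0 0 0 -7 1",
  newtons=15,
)

```text
time: 3.63
tool_pos: [211.1, -614.8, 214.7]
ee_rot: [0.711, 0.703, -0.0, 0.0]
contact_force: [-0.3, -0.0, -0.6]
width: 1.002
```

Call:
send_rows(
  moves="0 0 0 0 0 -7 1;0 0 0 0 0 -7 1;0 0 0 0 0 -7 1;0 0 0 0 0 0 1",
)

```text
time: 3.97
tool_pos: [211.1, -614.8, 214.6]
ee_rot: [0.573, 0.819, -0.0, -0.0]
contact_force: [0.2, -0.6, -0.2]
width: 0.996
```

```bash
cat >> h.py <<'E'
from scipy.spatial.transform import Rotation
def delta(P,psi=None):
    s=arm.read_state(); R=Rotation.from_quat(s['ee_rot']).as_matrix(); p=np.array(s['tool_pos'])
    a=np.arctan2(R[1,0],R[0,0])
    print('t',round(s['time'],2),'tcp',np.round(p,1),'psi',round(a,3),'tilt',round(np.degrees(np.arccos(-R[2,2])),2),'w',round(s['width']*95,1),'F',np.round(s['contact_force'],1))
    if P is not None: print(' tool shift',np.round(R.T@(np.array(P)-p),1), 'turn z deg',None if psi is None else round(np.degrees(a-psi),1))
E
python3 -c "
from h import *
delta([458,-76,150],1.92)"
```

```text
t 3.97 tcp [ 211.1 -614.8  214.6] psi 1.921 tilt 0.0 w 94.6 F [ 0.2 -0.6 -0.2]
 tool shift [421.4 416.8  64.6] turn z deg 0.1
```

Call:
send_rows(
  moves="28 27.8 4 0 0 0 1;28 27.8 4 0 0 0 1;28 27.8 4 0 0 0 1;28 27.8 4 0 0 0 1;28 27.8 4 0 0 0 1;28 27.8 4 0 0 0 1;28 27.8 4 0 0 0 1;28 27.8 4 0 0 0 1;28 27.8 4 0 0 0 1;28 27.8 4 0 0 0 1",
)

```text
time: 4.8
tool_pos: [377.3, -255.0, 174.8]
ee_rot: [0.576, 0.818, 0.0, 0.001]
contact_force: [0.0, -0.1, -0.4]
width: 1.002
```

Call:
send_rows(
  moves="28 27.8 4 0 0 0 1;28 27.8 4 0 0 0 1;28 27.8 4 0 0 0 1;28 27.8 4 0 0 0 1;28 27.8 4 0 0 0 1;0 0 0 0 0 0 1;0 0 0 0 0 0 1",
)

```text
time: 5.38
tool_pos: [460.0, -75.9, 154.5]
ee_rot: [0.573, 0.819, -0.0, -0.0]
contact_force: [0.0, 0.3, -0.2]
width: 0.997
```

Run:
```python
from fit import *
im=snap('wrist','w1.png')
delta([458,-76,14],1.92)
print(np.round(proj('wrist',[458,-76,23]),1))
for r in arm.silhouettes('wrist','short_thick'): print(r['score'],np.round(r['box']))
m=pick('wrist','short_thick',np.array([458,-76]))
if m is not None: print(fit({'wrist':m},cylpts(65,46),(458,-76,1.92)))
```

```text
t 5.43 tcp [459.8 -77.1 154.7] psi 1.919 tilt 0.03 w 95.2 F [-0.   0.9  0.2]
 tool shift [  1.7  -1.2 140.7] turn z deg -0.0
[256.2 182.6]
0.9 [258. 185.  48.  68.]
0.68 [270. 324. 167.  34.]
(array([459.93962278, -76.62864743,   1.91726322]), np.float64(0.9520461400505421))
```

View pics/w1.png

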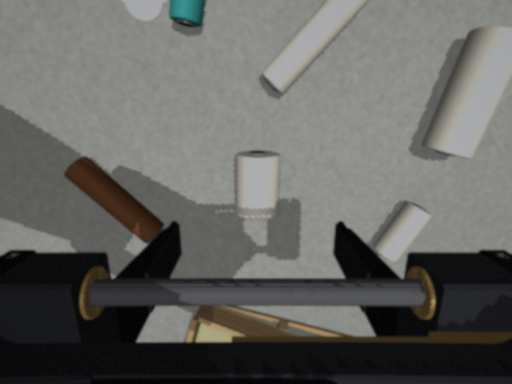

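The wrist picture shows short_thick centred between the fingers at (258,185), clear of its neighbours. I descend and grip.

Call:
send_rows(
  moves="0 0 40 0 0 0 1;0 0 40 0 0 0 1;0 0 35 0 0 0 1;0 0 20 0 0 0 1;0 0 10 0 0 0 1;0 0 0 0 0 0 1;0 0 0 0 0 0 0;0 0 0 0 0 0 -0.5;0 0 0 0 0 0 -0.5;0 0 0 0 0 0 -0.5",
  newtons=12,
)

```text
time: 6.37
tool_pos: [461.2, -78.2, 11.5]
ee_rot: [0.574, 0.819, 0.001, 0.002]
contact_force: [0.6, 0.2, -0.3]
width: 0.777
```

Call:
send_rows(
  moves="0 0 0 0 0 0 -0.5;0 0 0 0 0 0 -0.5;0 0 0 0 0 0 -0.5;0 0 -30 0 0 0 -0.5;0 0 -40 0 0 0 -0.5;0 0 -40 0 0 0 -0.5;0 0 -20 0 0 0 -0.5;0 0 0 0 0 6.3 -0.5;0 0 0 0 0 6 -0.5;0 0 0 0 0 5 -0.5",
)

```text
time: 7.2
tool_pos: [460.1, -77.7, 140.6]
ee_rot: [0.692, 0.722, 0.0, 0.001]
contact_force: [0.4, -0.3, -0.4]
width: 0.249
```

Run:
```python
from fit import *
im=snap('wrist','w2.png')
y=.055; c=np.array([555.1,-285.2]); u=np.array([np.cos(y),np.sin(y)])
t=c-35*u
delta([*t,130],np.pi/2+y)
m={c_:pick(c_,'narrow_rack',c) for c_ in('top','scene') if arm.camera(c_) is not None}
for k,v in m.items():
    if v is not None: print(k,fit({k:v},rackpts(95),(*c,y)))
```

```text
t 7.25 tcp [459.9 -77.6 140.1] psi 1.61 tilt 0.05 w 23.8 F [0.4 0.6 0.3]
 tool shift [-211.7   52.    10.2] turn z deg -0.9
top (array([ 5.53790586e+02, -2.85268673e+02,  7.83796296e-02]), np.float64(0.8981807235715764))
scene (array([ 5.52020613e+02, -2.87758722e+02,  6.68383143e-02]), np.float64(0.9640771913861086))
```

The opening reads 24 mm, so I lifted before the fingers had closed and the sleeve wasn't gripped. I'll re-measure where it is.

Run:
```python
from fit import *
im=snap('wrist','w3.png')
m=pick('wrist','short_thick',np.array([458,-76])); print(m is not None)
if m is not None:
    p,s=fit({'wrist':m},cylpts(65,46),(458,-76,1.92)); print(p,s); delta([p[0],p[1],9],p[2])
```

```text
True
[440.24638177 -81.93486591   1.93928569] 0.9488572533564154
t 7.55 tcp [459.6 -77.6 139.5] psi 1.618 tilt 0.02 w 23.9 F [0.7 0.2 0.5]
 tool shift [ -3.4 -19.5 130.5] turn z deg -18.4
```

View pics/w3.png

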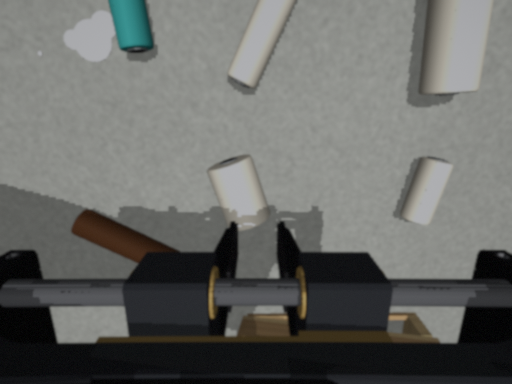

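The sleeve rolled about 20 mm towards the base and is still lying freely at (238,190). I re-align over it with the gripper open and check it is at rest.

Call:
send_rows(
  moves="-3.4 -19.5 0 0 0 0 1;0 0 0 0 0 -6 1;0 0 0 0 0 -6 1;0 0 0 0 0 -6.4 1;0 0 0 0 0 0 1;0 0 0 0 0 0 1;0 0 0 0 0 0 1;0 0 0 0 0 0 1;0 0 0 0 0 0 1",
)

```text
time: 8.3
tool_pos: [440.4, -81.9, 139.6]
ee_rot: [0.566, 0.824, -0.0, -0.0]
contact_force: [0.3, 0.6, 0.2]
width: 0.824
```

Run:
```python
from fit import *
im=snap('wrist','w4.png')
m=pick('wrist','short_thick',np.array([440,-80])); print(m is not None)
if m is not None:
    p,s=fit({'wrist':m},cylpts(65,46),(440,-80,1.94)); print(p,s); delta([p[0],p[1],9],p[2])
```

```text
True
[441.42945105 -81.79641377   1.92721743] 0.9646504177512424
t 8.4 tcp [440.4 -82.  139.6] psi 1.938 tilt 0.0 w 86.5 F [ 0.1  0.7 -0.6]
 tool shift [ -0.2   1.  130.6] turn z deg 0.6
```

It is at rest. Descend and wait longer for the fingers (about 80 mm/s).

Call:
send_rows(
  moves="0 0 35 0 0 0 1;0 1 35 0 0 0 1;0 0 35 0 0 0 1;0 0 20 0 0 0 1;0 0 5.5 0 0 0 1;0 0 0 0 0 0 1;0 0 0 0 0 0 -0.3;0 0 0 0 0 0 -0.3;0 0 0 0 0 0 -0.3;0 0 0 0 0 0 -0.3",
  newtons=12,
)

```text
time: 9.23
tool_pos: [442.7, -82.0, 10.8]
ee_rot: [0.566, 0.824, 0.0, 0.002]
contact_force: [-0.4, -0.5, -0.1]
width: 0.776
```

Call:
send_rows(
  moves="0 0 0 0 0 0 -0.3;0 0 0 0 0 0 -0.3;0 0 0 0 0 0 -0.3;0 0 0 0 0 0 -0.3;0 0 0 0 0 0 -0.3;0 0 0 0 0 0 -0.3;0 0 0 0 0 0 -0.3",
)

```text
time: 9.82
tool_pos: [441.4, -81.6, 9.2]
ee_rot: [0.566, 0.824, -0.0, -0.0]
contact_force: [-0.5, 0.4, 0.5]
width: 0.481
```

Width is 45.7 mm, so it's held. Lift and turn.

Call:
send_rows(
  moves="0 0 -20 0 0 0 -0.3;0 0 -40 0 0 0 -0.3;0 0 -40 0 0 0 -0.3;0 0 -30 0 0 0 -0.3;0 0 0 0 0 6 -0.3;0 0 0 0 0 6 -0.3;0 0 0 0 0 5.3 -0.3;0 0 0 0 0 0 -0.3",
)

```text
time: 10.48
tool_pos: [441.3, -81.6, 139.2]
ee_rot: [0.684, 0.729, 0.0, 0.0]
contact_force: [-0.6, 0.1, -1.7]
width: 0.478
```

Run:
```python
from fit import *
y=.065; c=np.array([553.5,-286]); u=np.array([np.cos(y),np.sin(y)])
for x in(-35,): delta([*(c+x*u),138],np.pi/2+y)
```

```text
t 10.48 tcp [441.3 -81.6 139.2] psi 1.635 tilt 0.01 w 45.4 F [-0.6  0.1 -1.7]
 tool shift [-211.2   63.9    1.2] turn z deg -0.1
```

Call:
send_rows(
  moves="-35.2 10.6 0 0 0 0 -0.3;-35.2 10.6 0 0 0 0 -0.3;-35.2 10.6 0 0 0 0 -0.3;-35.2 10.6 0 0 0 0 -0.3;-35.2 10.6 0 0 0 0 -0.3;-35.2 10.6 0 0 0 0 -0.3;0 0 0 0 0 0 -0.3;0 0 0 0 0 0 -0.3",
)

```text
time: 11.15
tool_pos: [518.5, -289.4, 138.1]
ee_rot: [0.684, 0.73, -0.0, -0.001]
contact_force: [0.1, 0.7, -1.1]
width: 0.479
```

Run:
```python
from fit import *
im=snap('wrist','w5.png')
y=.065; c=np.array([553.5,-286]); u=np.array([np.cos(y),np.sin(y)]); v=np.array([-u[1],u[0]])
delta([*(c-35*u),40],np.pi/2+y)
W=lambda x,yy,z:[*(c+x*u+yy*v),z]
im=im[:,:,::-1].copy()
for s in(-1,1):
    for yy in(41.5,47.5):
        a=[tuple(int(t) for t in np.round(proj('wrist',W(x,s*yy,28+.176*x+26)))) for x in(-100,107)]
        cv2.line(im,a[0],a[1],(0,0,255),1)
cv2.imwrite('pics/w5b.png',im)
```

```text
t 11.2 tcp [ 518.1 -288.2  138.2] psi 1.637 tilt 0.12 w 45.4 F [ 0.1  0.7 -1.2]
 tool shift [-0.3  0.6 98.2] turn z deg 0.1
```

View pics/w5b.png

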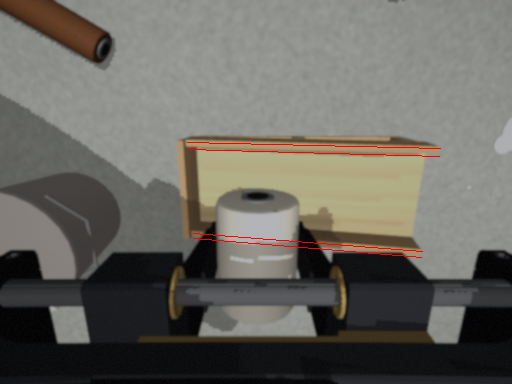

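Run:
```python
import cv2
a=cv2.imread('pics/w5.png')[125:270,165:450]; cv2.imwrite('pics/w5c.png',cv2.resize(a,None,fx=2.8,fy=2.8,interpolation=cv2.INTER_CUBIC))
```

```text
(no output)
```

View pics/w5c.png

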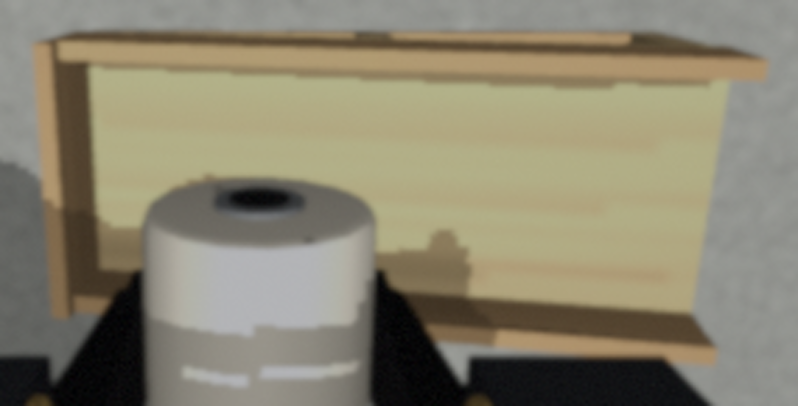

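Run:
```python
from h import *
from scipy.optimize import least_squares
obs=[((-100,47.5),(58,40)),((107,47.5),(765,58)),((-100,41.5),(60,60)),((107,41.5),(765,78)),((-100,-41.5),(75,296)),((107,-41.5),(712,345)),((107,-47.5),(715,361))]
def f(p):
    u=np.array([np.cos(p[2]),np.sin(p[2])]); v=np.array([-u[1],u[0]]); r=[]
    for (x,y),q in obs: r+=list(proj('wrist',[*(p[:2]+x*u+y*v),28+.176*x+26])-(np.array(q)/2.8+[165,125]))
    return r
r=least_squares(f,[553,-286,.065],x_scale=[1,1,.01]); print(np.round(r.x,3)); print(np.round(r.fun.reshape(-1,2),1).tolist())
p=r.x; u=np.array([np.cos(p[2]),np.sin(p[2])])
delta([*(p[:2]-30*u),45],np.pi/2+p[2])
```

```text
[ 5.52226e+02 -2.83648e+02  6.50000e-02]
[[-0.4, 0.3], [0.8, -0.3], [-0.7, -0.2], [-0.6, 0.2], [-0.5, -0.3], [1.7, 0.1], [-0.5, 0.6]]
t 11.2 tcp [ 518.1 -288.2  138.2] psi 1.637 tilt 0.12 w 45.4 F [ 0.1  0.7 -1.2]
 tool shift [ 2.1  4.5 93.2] turn z deg 0.1
```

Rack refined to (552.2, -283.6, 0.065). I place with the centre at rack x ≈ -38, open to 66 mm, then lift so it rolls to the stop.

Call:
send_rows(
  moves="2 -3.5 20 0 0 0 -0.3;0 0 30 0 0 0 -0.3;0 0 30 0 0 0 -0.3;0 0 18 0 0 0 -0.3;0 0 5 0 0 0 -0.3;0 0 0 0 0 0 -0.3;0 0 0 0 0 0 -0.3",
)

```text
time: 11.78
tool_pos: [515.4, -285.9, 37.1]
ee_rot: [0.683, 0.73, 0.0, 0.0]
contact_force: [0.7, -0.2, -0.0]
width: 0.479
```

Call:
send_rows(
  moves="0 0 0 0 0 0 0.4;0 0 0 0 0 0 0.4;0 0 0 0 0 0 0.4;0 0 0 0 0 0 0.4;0 0 0 0 0 0 0.4;0 0 0 0 0 0 0.4;0 0 -8 0 0 0 0.4;0 0 -12 0 0 0 0.4;0 0 -20 0 0 0 0.4;0 0 -40 0 0 0 1",
)

```text
time: 12.62
tool_pos: [512.3, -284.6, 113.1]
ee_rot: [0.684, 0.73, -0.001, -0.004]
contact_force: [1.0, -1.6, -0.4]
width: 0.729
```

Call:
send_rows(
  moves="0 0 -25 0 0 0 1;0 0 0 0 0 0 1",
)

```text
time: 12.78
tool_pos: [518.9, -289.0, 150.3]
ee_rot: [0.684, 0.73, 0.001, 0.007]
contact_force: [1.2, 0.4, 1.0]
width: 0.855
```

Run:
```python
from fit import *
im=snap('wrist','w6.png')
# next: short_thin
im=arm.camera('scene')
for r in arm.silhouettes('scene','short_thick')[:3]: print(r['score'],r['box'])
p=np.array([552.2,-283.6]); print('expected scene px',proj('scene',[*(p-81*np.array([np.cos(.065),np.sin(.065)])),37]))
delta([630.6,-74.5,140],1.38)
```

```text
0.83 [141.7, 214.1, 27.0, 21.1]
expected scene px [142.08839926 210.60596019]
t 12.93 tcp [ 515.1 -286.5  141.9] psi 1.636 tilt 0.06 w 92.1 F [ 0.6 -0.1 -0.6]
 tool shift [204.  129.1   1.9] turn z deg 14.7
```

View pics/w6.png

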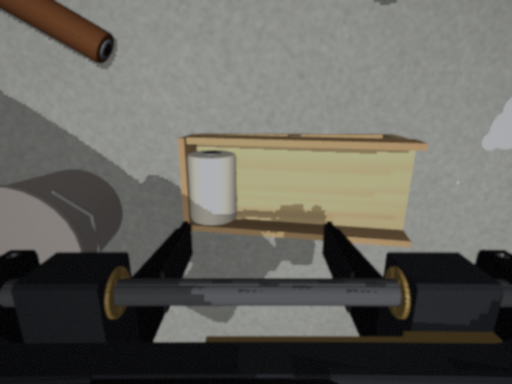

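The picture shows short_thick at (212,187), against the stop and square across the lane. Next is short_thin: shift, turn 14.7°, look.

Call:
send_rows(
  moves="34 21.5 0 0 0 0 1;34 21.5 0 0 0 0 1;34 21.5 0 0 0 0 1;34 21.5 0 0 0 0 1;34 21.5 0 0 0 0 1;34 21.5 0 0 0 0 1;0 0 0 0 0 5 1;0 0 0 0 0 5 1;0 0 0 0 0 4.7 1;0 0 0 0 0 0 1",
)

```text
time: 13.77
tool_pos: [629.2, -73.6, 138.8]
ee_rot: [0.771, 0.636, -0.001, -0.002]
contact_force: [0.1, 0.1, -0.9]
width: 1.0
```

Call:
send_rows(
  moves="0 0 0 0 0 0 1;0 0 0 0 0 0 1",
)

```text
time: 13.93
tool_pos: [629.6, -74.5, 139.9]
ee_rot: [0.771, 0.637, -0.001, -0.001]
contact_force: [1.0, 0.0, 0.8]
width: 0.999
```

Run:
```python
from fit import *
im=snap('wrist','w7.png')
m=pick('wrist','short_thin',np.array([630,-75])); print(m is not None)
if m is not None:
    p,s=fit({'wrist':m},cylpts(65,30),(630,-75,1.38)); print(p,s); delta([p[0],p[1],3],p[2])
```

```text
True
[629.75929896 -73.59095813   1.40679321] 0.9616147620996945
t 14.03 tcp [630.  -74.6 140.6] psi 1.38 tilt 0.06 w 95.0 F [-0.3 -0.   0.9]
 tool shift [  1.   -0.3 137.6] turn z deg -1.5
```

Call:
send_rows(
  moves="1 0 35 0 0 -1.5 1;0 0 35 0 0 0 1;0 0 35 0 0 0 0.5;0 0 20 0 0 0 0.2;0 0 9.6 0 0 0 0.2;0 0 0 0 0 0 0.2;0 0 0 0 0 0 -0.6;0 0 0 0 0 0 -0.6;0 0 0 0 0 0 -0.6;0 0 0 0 0 0 -0.6",
  newtons=10,
)

```text
time: 14.87
tool_pos: [632.1, -73.8, 8.7]
ee_rot: [0.763, 0.647, 0.001, 0.001]
contact_force: [-0.1, -0.2, 0.1]
width: 0.497
```

Call:
send_rows(
  moves="0 0 0 0 0 0 -0.6;0 0 0 0 0 0 -0.6;0 0 0 0 0 0 -0.6;0 0 0 0 0 0 -0.6;0 0 0 0 0 0 -0.6;0 0 0 0 0 0 -0.6;0 0 0 0 0 0 -0.6",
)

```text
time: 15.45
tool_pos: [630.9, -73.5, 7.1]
ee_rot: [0.763, 0.646, 0.0, 0.0]
contact_force: [-1.0, 0.4, 3.8]
width: 0.312
```

Width is 29.6 mm, so it's held. Lift and turn, then work out the shift.

Call:
send_rows(
  moves="0 0 -20 0 0 0 -0.6;0 0 -40 0 0 0 -0.6;0 0 -40 0 0 0 -0.6;0 0 -33 0 0 0 -0.6;0 0 0 0 0 -6.5 -0.6;0 0 0 0 0 -6.6 -0.6;0 0 0 0 0 0 -0.6;0 0 0 0 0 0 -0.6",
)

```text
time: 16.12
tool_pos: [630.0, -73.3, 138.6]
ee_rot: [0.685, 0.728, -0.0, -0.001]
contact_force: [-0.6, -0.3, -1.1]
width: 0.309
```

Run:
```python
from fit import *
y=.065; c=np.array([552.2,-283.6]); u=np.array([np.cos(y),np.sin(y)])
delta([*(c+15*u),140],np.pi/2+y)
```

```text
t 16.12 tcp [630.  -73.3 138.6] psi 1.632 tilt 0.08 w 29.3 F [-0.6 -0.3 -1.1]
 tool shift [-205.1  -75.4   -1.4] turn z deg -0.2
```

Call:
send_rows(
  moves="-34.2 -14.2 0 0 0 0 -0.6;-34.2 -14.2 0 0 0 0 -0.6;-34.2 -14.2 0 0 0 0 -0.6;-34.2 -14.2 0 0 0 0 -0.6;-34.2 -14.2 0 0 0 0 -0.6;-34.2 -14.2 0 0 0 0 -0.6;0 0 0 0 0 0 -0.6;0 0 0 0 0 0 -0.6;0 0 0 0 0 0 -0.6",
)

```text
time: 16.87
tool_pos: [558.2, -283.2, 138.5]
ee_rot: [0.685, 0.729, 0.0, -0.001]
contact_force: [-0.1, 0.6, -0.9]
width: 0.314
```

Run:
```python
from fit import *
y=.065; c=np.array([552.2,-283.6]); u=np.array([np.cos(y),np.sin(y)])
delta([*(c+5*u),40],np.pi/2+y)
```

```text
t 16.87 tcp [ 558.2 -283.2  138.5] psi 1.632 tilt 0.11 w 29.8 F [-0.1  0.6 -0.9]
 tool shift [-0.1 -0.9 98.5] turn z deg -0.2
```

Call:
send_rows(
  moves="0 0 25 0 0 0 -0.6;0 0 30 0 0 0 -0.6;0 0 25 0 0 0 -0.6;0 0 14 0 0 0 -0.6;0 0 4.5 0 0 0 -0.6;0 0 0 0 0 0 -0.6;0 0 0 0 0 0 -0.6",
)

```text
time: 17.45
tool_pos: [559.6, -283.5, 42.1]
ee_rot: [0.684, 0.729, 0.0, 0.001]
contact_force: [-0.3, -1.3, 0.1]
width: 0.315
```

Call:
send_rows(
  moves="0 0 0 0 0 0 0;0 0 0 0 0 0 0;0 0 0 0 0 0 0;0 0 0 0 0 0 0;0 0 0 0 0 0 0;0 0 0 0 0 0 0;0 0 -8 0 0 0 0;0 0 -12 0 0 0 0;0 0 -20 0 0 0 0;0 0 -40 0 0 0 1",
)

```text
time: 18.28
tool_pos: [555.8, -282.0, 117.8]
ee_rot: [0.684, 0.729, -0.001, -0.004]
contact_force: [0.1, 0.1, -0.0]
width: 0.53
```

Call:
send_rows(
  moves="0 0 -25 0 0 0 1;0 0 0 0 0 0 1;0 0 0 0 0 0 1",
)

```text
time: 18.53
tool_pos: [560.3, -284.7, 150.2]
ee_rot: [0.684, 0.729, 0.001, 0.003]
contact_force: [0.5, -0.3, 0.6]
width: 0.724
```

Run:
```python
from fit import *
im=snap('wrist','w8.png')
delta([621.5,73.3,140],1.671)
```

```text
t 18.58 tcp [ 559.  -283.9  147.6] psi 1.635 tilt 0.12 w 72.9 F [-0.3  0.1 -0.8]
 tool shift [352.5  85.1   7.3] turn z deg -2.1
```

View pics/w8.png

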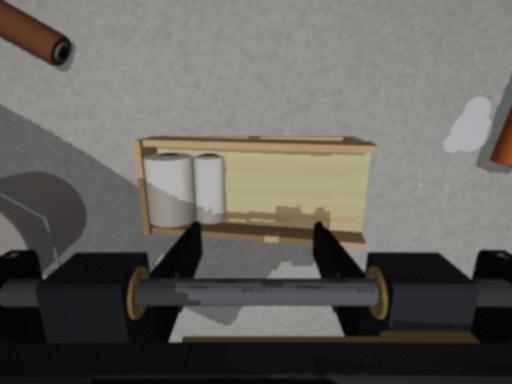

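The narrow rack is done: thick at (168,190) against the stop, thin at (209,188) touching it. Now long_thick.

Call:
send_rows(
  moves="39 9.4 0 0 0 -0.2 1;39 9.4 0 0 0 -0.2 1;39 9.4 0 0 0 -0.2 1;39 9.4 0 0 0 -0.2 1;39 9.4 0 0 0 -0.2 1;39 9.4 0 0 0 -0.2 1;39 9.4 0 0 0 -0.2 1;39 9.4 0 0 0 -0.2 1;39 9.4 0 0 0 -0.2 1;0 0 4 0 0 0 1",
)

```text
time: 19.42
tool_pos: [615.2, 79.0, 141.0]
ee_rot: [0.67, 0.742, 0.0, -0.001]
contact_force: [-0.8, -0.5, 0.1]
width: 0.999
```

Call:
send_rows(
  moves="0 0 0 0 0 0 1;0 0 0 0 0 0 1",
)

```text
time: 19.58
tool_pos: [614.4, 72.7, 140.1]
ee_rot: [0.672, 0.74, -0.001, -0.001]
contact_force: [-1.1, -0.5, 0.0]
width: 1.001
```

Run:
```python
from fit import *
im=snap('wrist','w9.png')
m=pick('wrist','long_thick',np.array([620,75])); print(m is not None)
if m is not None:
    p,s=fit({'wrist':m},cylpts(110,46),(621,74,1.67)); print(p,s); delta([p[0],p[1],9],p[2])
```

```text
True
[620.33962101  73.44336317   1.670886  ] 0.9769551616266945
t 19.68 tcp [615.1  71.6 141.1] psi 1.665 tilt 0.11 w 95.1 F [-0.   0.2 -0.2]
 tool shift [  1.3   5.7 132.1] turn z deg -0.4
```

Call:
send_rows(
  moves="1.3 5.5 33 0 0 -0.4 1;0 0 35 0 0 0 1;0 0 35 0 0 0 1;0 0 20 0 0 0 0.7;0 0 8 0 0 0 0.5;0 0 0 0 0 0 0.5;0 0 0 0 0 0 -0.3;0 0 0 0 0 0 -0.3;0 0 0 0 0 0 -0.3;0 0 0 0 0 0 -0.3",
  newtons=12,
)

```text
time: 20.52
tool_pos: [622.5, 74.6, 13.2]
ee_rot: [0.67, 0.742, 0.001, 0.001]
contact_force: [-0.1, -0.4, 0.7]
width: 0.563
```

Call:
send_rows(
  moves="0 0 0 0 0 0 -0.3;0 0 0 0 0 0 -0.3;0 0 0 0 0 0 -0.3;0 0 0 0 0 0 -0.3;0 0 0 0 0 0 -0.3;0 0 0 0 0 0 -0.3",
)

```text
time: 21.02
tool_pos: [621.9, 74.7, 12.4]
ee_rot: [0.67, 0.742, 0.001, 0.001]
contact_force: [-1.3, -0.1, 5.8]
width: 0.483
```

Held (45.9 mm). Lift, turn, and move above the wide rack.

Call:
send_rows(
  moves="0 0 -20 0 0 0 -0.3;0 0 -40 0 0 0 -0.3;0 0 -40 0 0 0 -0.3;0 0 -30 0 0 0 -0.3;0 0 0 0 0 5.6 -0.3;0 0 0 0 0 0 -0.3;0 0 0 0 0 0 -0.3",
)

```text
time: 21.6
tool_pos: [620.4, 74.7, 140.2]
ee_rot: [0.705, 0.709, -0.0, -0.0]
contact_force: [-0.1, 0.1, -1.2]
width: 0.483
```

Run:
```python
from fit import *
delta([534.3-35,298.8,140],np.pi/2+.003)
```

```text
t 21.6 tcp [620.4  74.7 140.2] psi 1.577 tilt 0.08 w 45.9 F [-0.1  0.1 -1.2]
 tool shift [ 224.9 -119.6    0.4] turn z deg 0.2
```

Call:
send_rows(
  moves="32.1 -17.1 0 0 0 0 -0.3;32.1 -17.1 0 0 0 0 -0.3;32.1 -17.1 0 0 0 0 -0.3;32.1 -17.1 0 0 0 0 -0.3;32.1 -17.1 0 0 0 0 -0.3;32.1 -17.1 0 0 0 0 -0.3;32.1 -17.1 0 0 0 0 -0.3;0 0 0 0 0 0 -0.3;0 0 0 0 0 0 -0.3;0 0 0 0 0 0 -0.3",
)

```text
time: 22.43
tool_pos: [499.5, 298.1, 139.1]
ee_rot: [0.705, 0.709, -0.002, -0.0]
contact_force: [0.7, -0.9, -0.2]
width: 0.481
```

Run:
```python
from h import *
im=snap('wrist','w10.png'); delta([499.3,298.8,140],np.pi/2+.003)
a=cv2.imread('pics/w10.png')[90:290,110:510]; cv2.imwrite('pics/w10c.png',cv2.resize(a,None,fx=2,fy=2,interpolation=cv2.INTER_CUBIC))
```

```text
t 22.48 tcp [500.1 297.7 139.5] psi 1.575 tilt 0.15 w 45.7 F [-0.3 -0.8 -0.7]
 tool shift [ 1.1 -0.8 -0.5] turn z deg 0.1
```

View pics/w10c.png

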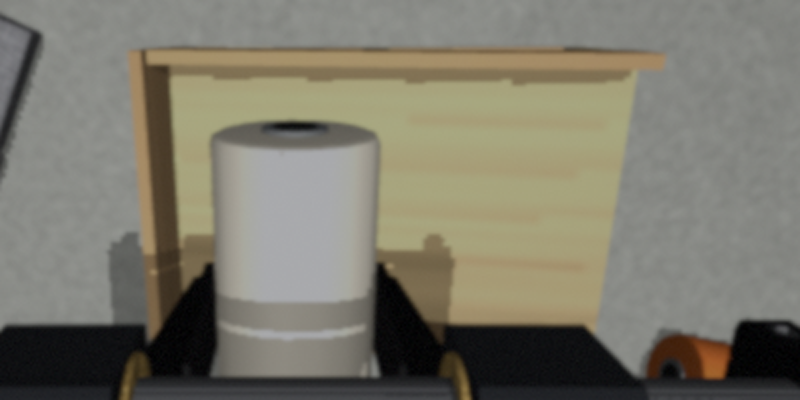

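Run:
```python
from h import *
from scipy.optimize import least_squares
obs=[((-100,70),(146,50)),((107,70),(665,54)),((-100,64),(147,66)),((107,64),(664,69))]
def f(p):
    u=np.array([np.cos(p[2]),np.sin(p[2])]); v=np.array([-u[1],u[0]]); r=[]
    for (x,y),q in obs: r+=list(proj('wrist',[*(p[:2]+x*u+y*v),28+.176*x+26])-(np.array(q)/2+[110,90]))
    return r
r=least_squares(f,[534,299,.003],x_scale=[1,1,.01]); print(np.round(r.x,3)); print(np.round(r.fun.reshape(-1,2),1).tolist())
p=r.x; u=np.array([np.cos(p[2]),np.sin(p[2])])
delta([*(p[:2]-38*u),38],np.pi/2+p[2])
```

```text
[5.34021e+02 2.98647e+02 7.00000e-03]
[[0.4, 0.5], [0.1, -0.3], [0.4, -0.6], [-0.8, 0.2]]
t 22.48 tcp [500.1 297.7 139.5] psi 1.575 tilt 0.15 w 45.7 F [-0.3 -0.8 -0.7]
 tool shift [  0.8  -3.8 101.5] turn z deg -0.2
```

Call:
send_rows(
  moves="2 -3.8 25 0 0 0 -0.3;0 0 30 0 0 0 -0.3;0 0 28 0 0 0 -0.3;0 0 14 0 0 0 -0.3;0 0 5 0 0 0 -0.3;0 0 0 0 0 0 -0.3;0 0 0 0 0 0 -0.3",
)

```text
time: 23.07
tool_pos: [497.7, 300.7, 40.1]
ee_rot: [0.706, 0.708, 0.001, 0.0]
contact_force: [1.5, -0.2, -0.8]
width: 0.483
```

Call:
send_rows(
  moves="0 0 0 0 0 0 0.4;0 0 0 0 0 0 0.4;0 0 0 0 0 0 0.4;0 0 0 0 0 0 0.4;0 0 0 0 0 0 0.4;0 0 0 0 0 0 0.4;0 0 -8 0 0 0 0.4;0 0 -12 0 0 0 0.4;0 0 -20 0 0 0 0.4;0 0 -40 0 0 0 1",
)

```text
time: 23.9
tool_pos: [493.6, 299.3, 116.1]
ee_rot: [0.706, 0.709, -0.004, -0.001]
contact_force: [0.7, 0.0, -0.4]
width: 0.731
```

Call:
send_rows(
  moves="0 0 -25 0 0 0 1;0 0 0 0 0 0 1;0 0 0 0 0 0 1",
)

```text
time: 24.15
tool_pos: [498.3, 301.7, 148.0]
ee_rot: [0.706, 0.709, 0.003, 0.001]
contact_force: [0.6, -0.2, -0.9]
width: 0.923
```

Run:
```python
from fit import *
im=snap('wrist','w11.png')
delta([461.4,70.3,140],1.143)
```

```text
t 24.2 tcp [497.  301.  145.5] psi 1.575 tilt 0.13 w 91.4 F [-0.  -0.2 -0.3]
 tool shift [-230.6  -36.6    5.2] turn z deg 24.8
```

View pics/w11.png

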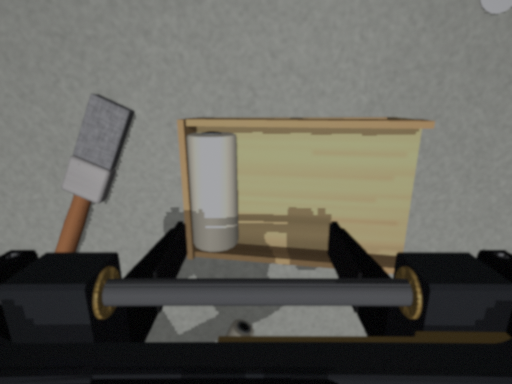

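long_thick lies against the stop at (213,190). Last is long_thin.

Call:
send_rows(
  moves="-38.4 -6.1 0 0 0 0 1;-38.4 -6.1 0 0 0 0 1;-38.4 -6.1 0 0 0 0 1;-38.4 -6.1 0 0 0 0 1;-38.4 -6.1 0 0 0 0 1;-38.4 -6.1 0 0 0 0 1;0 0 0 0 0 6.2 1;0 0 0 0 0 6.2 1;0 0 0 0 0 6.2 1;0 0 0 0 0 6.2 1",
)

```text
time: 25.03
tool_pos: [459.6, 69.7, 142.2]
ee_rot: [0.843, 0.538, -0.002, -0.001]
contact_force: [0.1, -0.3, 0.9]
width: 1.0
```

Call:
send_rows(
  moves="0 0 0 0 0 0 1;0 0 0 0 0 0 1",
)

```text
time: 25.2
tool_pos: [460.0, 70.2, 142.6]
ee_rot: [0.841, 0.542, -0.001, -0.001]
contact_force: [0.1, 0.2, -0.2]
width: 0.997
```

Run:
```python
from fit import *
im=snap('wrist','w12.png')
m=pick('wrist','long_thin',np.array([461,70])); print(m is not None)
if m is not None:
    p,s=fit({'wrist':m},cylpts(110,30),(461,70,1.14)); print(p,s); delta([p[0],p[1],7],p[2])
```

```text
True
[460.82214214  71.81229803   1.16759059] 0.9569792575177278
t 25.3 tcp [460.4  70.3 143.2] psi 1.145 tilt 0.1 w 94.8 F [-0.2  0.4  0.2]
 tool shift [  1.7   0.  136.2] turn z deg -1.3
```

Call:
send_rows(
  moves="1.7 0 35 0 0 -1.3 1;0 0 35 0 0 0 1;0 0 35 0 0 0 0.5;0 0 20 0 0 0 0.2;0 0 11 0 0 0 0.2;0 0 0 0 0 0 0.2;0 0 0 0 0 0 -0.6;0 0 0 0 0 0 -0.6;0 0 0 0 0 0 -0.6;0 0 0 0 0 0 -0.6",
  newtons=10,
)

```text
time: 26.13
tool_pos: [463.2, 71.9, 9.8]
ee_rot: [0.835, 0.55, 0.001, 0.001]
contact_force: [-0.1, 0.2, 0.1]
width: 0.493
```

Call:
send_rows(
  moves="0 0 0 0 0 0 -0.6;0 0 0 0 0 0 -0.6;0 0 0 0 0 0 -0.6;0 0 0 0 0 0 -0.6;0 0 0 0 0 0 -0.6;0 0 0 0 0 0 -0.6;0 0 0 0 0 0 -0.6",
)

```text
time: 26.72
tool_pos: [462.1, 71.8, 8.6]
ee_rot: [0.835, 0.55, 0.0, 0.0]
contact_force: [-2.5, -0.5, 5.8]
width: 0.312
```

Held (29.6 mm). Lift and turn to the wide rack's lane.

Call:
send_rows(
  moves="0 0 -20 0 0 0 -0.6;0 0 -40 0 0 0 -0.6;0 0 -40 0 0 0 -0.6;0 0 -33 0 0 0 -0.6;0 0 0 0 0 -5.9 -0.6;0 0 0 0 0 -5.9 -0.6;0 0 0 0 0 -5.9 -0.6;0 0 0 0 0 -5.9 -0.6;0 0 0 0 0 0 -0.6;0 0 0 0 0 0 -0.6",
)

```text
time: 27.55
tool_pos: [461.3, 71.8, 140.4]
ee_rot: [0.706, 0.708, -0.0, -0.0]
contact_force: [-0.2, -0.1, 0.8]
width: 0.312
```

Run:
```python
from fit import *
delta([534+5,299,140],np.pi/2+.007)
```

```text
t 27.55 tcp [461.3  71.8 140.4] psi 1.574 tilt 0.06 w 29.6 F [-0.2 -0.1  0.8]
 tool shift [226.9  78.5   0.3] turn z deg -0.2
```

Call:
send_rows(
  moves="37.8 13.1 0 0 0 0 -0.6;37.8 13.1 0 0 0 0 -0.6;37.8 13.1 0 0 0 0 -0.6;37.8 13.1 0 0 0 0 -0.6;37.8 13.1 0 0 0 0 -0.6;37.8 13.1 0 0 0 0 -0.6;0 0 0 0 0 0 -0.6;0 0 0 0 0 0 -0.6;0 0 0 0 0 0 -0.6",
)

```text
time: 28.3
tool_pos: [538.4, 298.9, 140.2]
ee_rot: [0.705, 0.709, -0.001, -0.0]
contact_force: [0.6, 0.4, -0.5]
width: 0.311
```

Run:
```python
from fit import *
delta([534+5,299,41],np.pi/2+.007)
```

```text
t 28.3 tcp [538.4 298.9 140.2] psi 1.576 tilt 0.1 w 29.6 F [ 0.6  0.4 -0.5]
 tool shift [ 0.2  0.8 99.2] turn z deg -0.1
```

Call:
send_rows(
  moves="0 0 25 0 0 0 -0.6;0 0 30 0 0 0 -0.6;0 0 25 0 0 0 -0.6;0 0 14 0 0 0 -0.6;0 0 5 0 0 0 -0.6;0 0 0 0 0 0 -0.6;0 0 0 0 0 0 -0.6",
)

```text
time: 28.88
tool_pos: [539.7, 298.9, 43.3]
ee_rot: [0.705, 0.709, 0.001, 0.0]
contact_force: [0.2, -0.5, -0.5]
width: 0.314
```

Call:
send_rows(
  moves="0 0 0 0 0 0 0;0 0 0 0 0 0 0;0 0 0 0 0 0 0;0 0 0 0 0 0 0;0 0 0 0 0 0 0;0 0 0 0 0 0 0;0 0 -8 0 0 0 0;0 0 -12 0 0 0 0;0 0 -20 0 0 0 0;0 0 -40 0 0 0 1",
)

```text
time: 29.72
tool_pos: [535.9, 297.7, 118.8]
ee_rot: [0.705, 0.709, -0.004, -0.002]
contact_force: [0.2, 0.7, 0.1]
width: 0.529
```

Call:
send_rows(
  moves="0 0 -25 0 0 0 1;0 0 0 0 0 0 1;0 0 0 0 0 0 1;0 0 0 0 0 0 1",
)

```text
time: 30.05
tool_pos: [538.7, 299.0, 147.3]
ee_rot: [0.705, 0.709, 0.0, 0.0]
contact_force: [-0.1, -0.5, -0.4]
width: 0.794
```

Run:
```python
from fit import *
im=snap('wrist','w13.png'); t=snap('scene','s13.png'); delta(None)
a=cv2.resize(im[90:290,110:510,::-1],None,fx=1.5,fy=1.5); b=cv2.resize(t[100:300,80:400,::-1],None,fx=1.5,fy=1.5)
W=np.zeros((600,600,3),np.uint8); W[:300,:600]=a; W[300:,:480]=b; cv2.imwrite('pics/f1.png',W)
```

```text
t 30.15 tcp [537.8 298.6 145.4] psi 1.577 tilt 0.17 w 83.3 F [-0.6  0.2 -0.1]
```

View pics/f1.png

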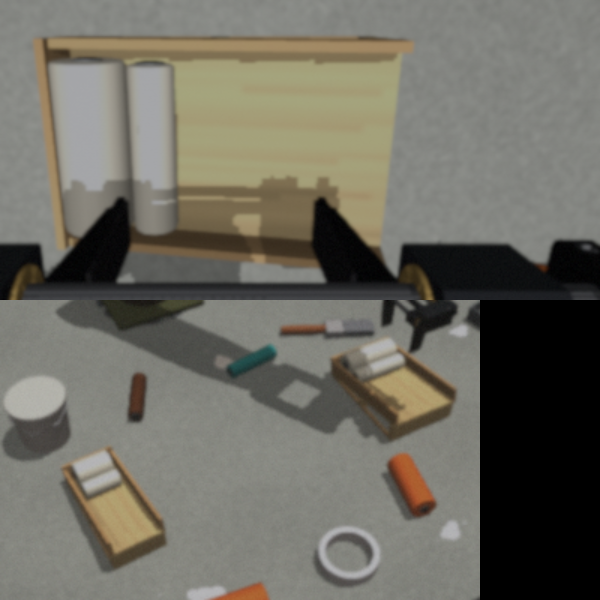

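Both racks show thick in front against the stop with thin touching behind. Bystanders and look-alikes are unmoved. I back off, let it settle, and check numerically.

Call:
send_rows(
  moves="-20 0 -30 0 0 0 1;-20 0 -30 0 0 0 1;-30 0 0 0 0 0 1;-30 0 0 0 0 0 1;-30 0 0 0 0 0 1;-30 0 0 0 0 0 1;0 0 0 0 0 0 1;0 0 0 0 0 0 1;0 0 0 0 0 0 1;0 0 0 0 0 0 1",
)

```text
time: 30.98
tool_pos: [539.5, 139.9, 206.3]
ee_rot: [0.705, 0.71, -0.0, -0.001]
contact_force: [-0.2, -0.4, 0.3]
width: 1.002
```

Run:
```python
from fit import *
for c in('top','scene'):
    arm.camera(c)
    for n,x,z,r in(('long_thick',-81,37,0),('long_thin',-43,36,0),('short_thick',-81,37,1),('short_thin',-43,36,1)):
        o,y=((534,298.6),.007) if r==0 else ((552.2,-283.6),.065)
        e=proj(c,[o[0]+x*np.cos(y),o[1]+x*np.sin(y),z])
        l=[s['location'] for s in arm.spot_point(c,n)]+[s['box'][:2] for s in arm.silhouettes(c,n)]
        print(c,n,np.round(e,1),[np.round(np.array(q)-e,1).tolist() for q in l if np.hypot(*(np.array(q)-e))<15])
delta(None)
```

```text
top long_thick [130.3 229.5] []
top long_thin [131.3 215.3] []
top short_thick [350.9 225.3] [[-1.5, -1.5]]
top short_thin [349.3 211.3] [[1.4, 0.1], [-0.4, -1.5]]
scene long_thick [324.5 136.8] [[0.6, -2.0], [2.1, 0.5]]
scene long_thin [331.7 144.5] [[2.2, -0.8], [0.3, 2.3]]
scene short_thick [142.1 210.6] [[0.8, -1.2], [-0.2, 0.5]]
scene short_thin [148.  220.4] [[-1.1, -0.0], [-0.9, 4.3]]
t 31.88 tcp [539.9 139.  207.1] psi 1.577 tilt 0.0 w 95.1 F [ 0.2 -0.2  0.1]
```

```bash
python3 -c "
from cell import arm
print(arm.hand_in())"
```

```text
the job is handed in; nothing more can be done
None
```

I loaded all four off-white sleeves and handed the job in at about 32 s of the 104 s allowed. The long pair is in the wide rack and the short pair in the narrow rack, each with the thick sleeve against the stop and the thin one behind it, touching.

- **Failed grasp:** my first grip on short_thick failed because I lifted before the fingers had closed. It rolled about 20 mm on the bench; I measured it again and gripped it properly.
- **Last checks:** the close-up pictures showed both pairs square and touching. In the scene camera all four were within about 2.4 pixels of where they should be, apart from one reading for short_thin, which was about 4 pixels off.
- **Disagreement:** in the top camera the networks did not report the two long sleeves at their places at all. For those I relied on the wrist and scene cameras.
- **Bystanders:** I never touched the pail, tape, brush or coloured look-alikes. Those in view in the last picture looked unmoved; one orange look-alike was cut off by its edge.

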